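Rake the annealing tray's pumice level

ROBOT

A 7-joint arm with a two-finger parallel gripper is mounted at the origin on the work surface. World frame = base frame: x ahead of the robot, y to its left, z up, the work surface at z = 0. Lengths are in m, angles in rad, forces in N, time in s.
With the tool pointing down it reaches from about 0.35 to 0.9 m from the base axis. Payload 8.1 kg.
Tool frame: the origin (TCP) lies midway between the tips of the shut fingers; the grasp point (between the pads) lies arm.grip_point_offset behind it (arm.grip_point_offset is the distance from the TCP to the grasp point, in m); y points along the fingers, z is the direction in which the jaws open and shut, and the axes are right-handed (so a half turn about y gives the same grasp; the last joint's range is limited). The gripper opens to 92 mm and grips with 3 to 60 N. Pads are 19 mm wide; open, the fingers measure 130 mm over their backs; the gripper's body (75 mm by 190 mm) begins 47 mm behind the grasp point.
Start: joints at [1.075, 0.434, 0.025, 1.573, -0.012, 1.134, -0.075], TCP at [0.239, -0.577, 0.227] pointing down, gripper open.
Joint ranges: [-2.62, 2.62], [-0.44, 2.09], [-1.27, 1.32], [0.08, 2.57], [-1.32, 4.46], [0.12, 2], [-2.74, 2.74]. Speed limits (rad/s): [2.22, 2.22, 3.01, 3.01, 3.14, 3.14, 3.14].

INTERFACE

Orientations are given as a rotation vector (axis times angle).
In Python, from cell import arm, get_image, camera_info gives the robot as it stands.
- The arm moves only by the tool carry_out, never from a script. Its argument "steps" is one flat list of numbers, 5 for each row, row after row: the opening, from 0 (shut) to 1 (fully open), then the shift along the world's x, y, z in units of 0.1 m (1.0 is 0.1 m), then the turn about the world's z in units of 45 degrees (1.0 is 45 degrees). In form: [hand, dx, dy, dz, spin, hand, dx, dy, dz, spin, ...]. A call has 1 to 12 rows; each row is the pose to reach, as a shift and turn from the pose commanded when the call began; what a row does not reach only later rows make up. A row lasts 1/10 s, in which the tool goes at most 50 mm and 8.59 degrees, less where a joint would pass 70% of its speed; a pose out of reach is approached as far as the arm can. A call with a number of a shift or a turn outside -1 to 1 is refused whole. A call with a gripper value outside its range is refused whole. The fingers move at their own pace and stop on an object; "grip_force" is the grip in N (left out, the last holds). Time passes only in rows, so rows that repeat a pose let the fingers close. It gives the time, the measured TCP pose, the force and the opening at its end, in the units of the state.
- arm.observe(): the state, without advancing time (a new reading comes with each control period).
- get_image(name): name is "side" or "top" or "wrist"; returns (picture, depth): 480x640x3 uint8, red, green, blue; 480x640 float32, m along the optical axis (not along the pixel's ray), 0 where there is no reading.
- camera_info(name): a dict with "fovy" (degrees; the focal length in pixels is half the picture's height over the tangent of half this angle, whatever the lens; pixels are square), "cx", "cy" (the principal point, pixels), "R" (3x3) and "t" (3): a world point X has camera coordinates R X + t; the wrist camera has in their place "tool_from_camera" (4x4, takes a point from camera to tool coordinates, whose origin is the TCP and whose axes are the tool frame's). Camera axes: x right, y down, z forward; pixel columns grow to the right and rows downward; lengths in m; the calibration is good to about 2 mm. A picture is of the moment at which its call begins: read the wrist's pose just before it. camera_info takes no time and is no camera call.
- arm.sign_off(): hands the job in, once; it reports no verdict.
The state is a dict: "clock": time; "joints": joint angles; "dq": joint speeds; "joint_efforts": joint torques, N m; "position": TCP position; "ee_rot": TCP orientation; "force": force on the tool from outside, world axes, zero at the start; "ft_torque": the same for the moment, N m; "width": opening from 0.0 (shut) to 1.0 (fully open).
Only numpy, scipy, OpenCV 4.12 (cv2) and the standard library are available. Lean on these libraries where they do the work, as an engineer would, in place of code of your own. Each camera call takes 0.05 s, during which the arm holds its last target. There are 200 camera calls.

TASK

Take the rake from its slot in the wooden block and rake the heap of pumice lumps out over the annealing tray, drawing the tines along the tray's lining with a light touch, until the lumps lie one deep and are spread from end to end of the tray, with at least two in each third of its length. Touch the lumps only with the rake, press neither the crumbly lumps nor the soft lining hard (keep under 20 N), then stand the rake back in its slot and leave the other things on the bench alone.

Things in the scene. Friction and masses are not known exactly. Their poses are not given: they have to be found in the camera images.
- tray: fixed annealing tray: heatproof slab 180 x 270 x 18 mm with an open sheet-steel tray on it, lined with a firebrick board; origin under the centre of the slab, on the bench; y along the long side, x across, z up. Inside it is 140 mm (x) by 224 mm (y); walls 3 mm thick, their rim 58 mm above the origin
- bed (a point): centre of the upper face of the tray's lining (the bed), 30 mm above the tray's origin, 28 mm below its rim, as nominally bedded; axes as the tray's. The tile lies in loose grog, so its true face is flat and firm but up to 3 mm higher or lower here, and slopes along y by up to 0.035 rad either way (4 mm at an end): to be felt with the tines
- block: fixed wooden tool block, 160 (x) x 85 (y) x 58 mm, standing on the bench; a row of steel punches stands up to 34 mm out of its top along its +y side, 42 mm from the slot's centre line; origin on the bench, below the middle of the slot
- slot (a point): middle of the mouth of the rake's slot, on the block's top face 58 mm above the bench; the slot runs along x, 126 mm long, 13 mm wide, 53 mm deep
- rake: upright rake, 163 mm tall, 0.22 kg, standing in the slot with its bar on the block. Origin: middle of the tine tips; z up the handle, x along the bar, y the way it is drawn. Five steel tines 50 mm long, 6 mm thick, round-tipped, row 108 mm wide; wooden bar 116 (x) x 26 (y) x 20 mm above them; wooden handle 30 (x) x 24 mm (y), 85 to 163 mm above the tips
- handle (a point): middle of the rake's handle, 124 mm above the tine tips, where it is pinched across its 24 mm (y)
- lump1: lump of pale pumice, an irregular block about 38 x 33 x 22 mm (20 to 23 mm thick), 14 to 22 g, one of nine: lumps 1 to 6 start on the lining in two rows of three across the tray, 7 to 9 on top of them, the heap near the middle of the tray; origin at its centre, z upright as it first lies
- lump2: lump of pale pumice, an irregular block about 38 x 33 x 22 mm (20 to 23 mm thick), 14 to 22 g, one of nine: lumps 1 to 6 start on the lining in two rows of three across the tray, 7 to 9 on top of them, the heap near the middle of the tray; origin at its centre, z upright as it first lies
- lump3: lump of pale pumice, an irregular block about 38 x 33 x 22 mm (20 to 23 mm thick), 14 to 22 g, one of nine: lumps 1 to 6 start on the lining in two rows of three across the tray, 7 to 9 on top of them, the heap near the middle of the tray; origin at its centre, z upright as it first lies
- lump4: lump of pale pumice, an irregular block about 38 x 33 x 22 mm (20 to 23 mm thick), 14 to 22 g, one of nine: lumps 1 to 6 start on the lining in two rows of three across the tray, 7 to 9 on top of them, the heap near the middle of the tray; origin at its centre, z upright as it first lies
- lump5: lump of pale pumice, an irregular block about 38 x 33 x 22 mm (20 to 23 mm thick), 14 to 22 g, one of nine: lumps 1 to 6 start on the lining in two rows of three across the tray, 7 to 9 on top of them, the heap near the middle of the tray; origin at its centre, z upright as it first lies
- lump6: lump of pale pumice, an irregular block about 38 x 33 x 22 mm (20 to 23 mm thick), 14 to 22 g, one of nine: lumps 1 to 6 start on the lining in two rows of three across the tray, 7 to 9 on top of them, the heap near the middle of the tray; origin at its centre, z upright as it first lies
- lump7: lump of pale pumice, an irregular block about 38 x 33 x 22 mm (20 to 23 mm thick), 14 to 22 g, one of nine: lumps 1 to 6 start on the lining in two rows of three across the tray, 7 to 9 on top of them, the heap near the middle of the tray; origin at its centre, z upright as it first lies
- lump8: lump of pale pumice, an irregular block about 38 x 33 x 22 mm (20 to 23 mm thick), 14 to 22 g, one of nine: lumps 1 to 6 start on the lining in two rows of three across the tray, 7 to 9 on top of them, the heap near the middle of the tray; origin at its centre, z upright as it first lies
- lump9: lump of pale pumice, an irregular block about 38 x 33 x 22 mm (20 to 23 mm thick), 14 to 22 g, one of nine: lumps 1 to 6 start on the lining in two rows of three across the tray, 7 to 9 on top of them, the heap near the middle of the tray; origin at its centre, z upright as it first lies
- cuff: bystander: open copper bracelet lying on its edge, 65 x 54 x 12 mm; origin at the centre of its underside
- punch: bystander: square steel punch lying on the bench, 112 mm long along its x, 11 mm thick; origin on the bench
- dish: bystander: white ceramic bowl, 70 mm wide, 30 mm high; origin at the centre of its underside
Mind the look-alikes: they are no part of the job. Leave any green, pink or red look-alike of the lump1 alone.

How it is judged:
By the outcome, as a careful person would: the job done as asked, in the order asked, and still so for the second after the job is handed in, with the robot touching nothing.
It also fails if it takes over 61 s, if anything falls off the work surface, if the arm or the gripper's body presses on something with over 40 N, if the wrist force passes 120 N, or if a joint passes its speed limit or range.

## Working session

There is one attempt and no reset: what is moved stays moved. The work goes in short steps, Python scripts to look and compute and a tool call to move; the robot and the scene stay as the last step left them, time stands still between calls to the robot, and variables do not carry over. Pictures are saved under pics/ and viewed, about 8 in all and at most 12, crops included, and the job is handed in when it is done.

Besides the shell and the picture viewer there is one more tool, called after "Call:" in YAML: its name, and indented under it one key for each argument. carry_out: Moves the arm, as the interface text tells. Shifts and turns lie within -1 to 1; 1 stands for 0.1 m of shift or 45 degrees of turn. Its arguments: {"type":"object","properties":{"steps":{"type":"array","items":{"type":"number"}},"grip_force":{"type":"number"}},"required":["steps"]}

```bash
mkdir -p pics
cat > h.py <<'E'
import numpy as np, cv2
from cell import arm, get_image, camera_info
from scipy.spatial.transform import Rotation as Ro
def snap(name):
    s=arm.observe(); im,d=get_image(name); ci=camera_info(name)
    f=240/np.tan(np.radians(ci['fovy'])/2)
    if 'R' in ci: R=np.array(ci['R']);t=np.array(ci['t'])
    else:
        T=np.array(ci['tool_from_camera']); Rt=Ro.from_rotvec(s['ee_rot']).as_matrix()
        Rc=Rt@T[:3,:3]; p=Rt@T[:3,3]+np.array(s['position']); R=Rc.T;t=-R@p
    v,u=np.mgrid[0:480,0:640]
    P=np.stack([(u-ci['cx'])/f*d,(v-ci['cy'])/f*d,d],-1)
    W=(P-t)@R
    W[d==0]=np.nan
    return im,d,W,dict(f=f,cx=ci['cx'],cy=ci['cy'],R=R,t=t)
def save(n,im): cv2.imwrite('pics/'+n+'.png',im[:,:,::-1])
E
python3 - <<'E'
from h import *
print(arm.observe(), arm.grip_point_offset)
for n in ('top','side'):
    im,d,W,c=snap(n); np.savez('pics/'+n+'0',im=im,W=W); save(n+'0',im); print(n,c, (d==0).mean())
E
```

```text
{'clock': 0.0, 'joints': array([ 1.07538812,  0.43518875,  0.02496448,  1.57406085, -0.01158324,
        1.1339807 , -0.07507743]), 'dq': array([ 0.00060893, -0.0006141 ,  0.00031854, -0.00135689,  0.00038487,
        0.00120695, -0.00126664]), 'joint_efforts': array([ 8.73720473e-04, -6.67830205e+01,  9.85529758e-01, -3.14469194e+01,
       -6.05122838e-02,  4.29639663e-02,  1.71322035e-04]), 'position': array([ 0.23900303, -0.57697205,  0.22598015]), 'ee_rot': array([-0.3995646 ,  2.0075705 , -2.00464878]), 'force': array([ 0.53525357,  0.3131015 , -0.18922531]), 'ft_torque': array([-0.01779624, -0.00616924,  0.00884202]), 'width': 1.0014807261413465} 0.0188
top {'f': np.float64(557.6905339570218), 'cx': 316.4171729439951, 'cy': 250.07078105433928, 'R': array([[ 0.02040513, -0.99950468,  0.02395876],
       [-0.99553453, -0.02252152, -0.09167215],
       [ 0.09216633, -0.02198119, -0.99550098]]), 't': array([-0.11279856,  0.55477287,  0.84359285])} 0.00421875
side {'f': np.float64(446.23870022108326), 'cx': 315.72987118536, 'cy': 231.60307341483244, 'R': array([[-0.93068241, -0.36574085,  0.00799257],
       [-0.19565604,  0.4791779 , -0.85563266],
       [ 0.30910996, -0.79788606, -0.51752185]]), 't': array([0.47425505, 0.20988445, 0.50603075])} 0.00412109375
```

View pics/top0.png

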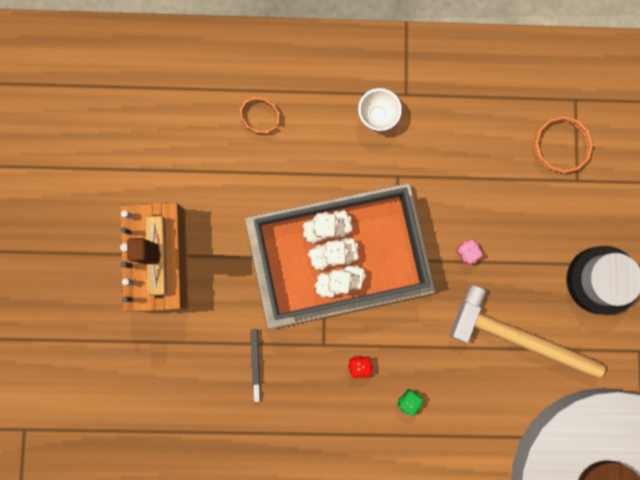

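View pics/side0.png

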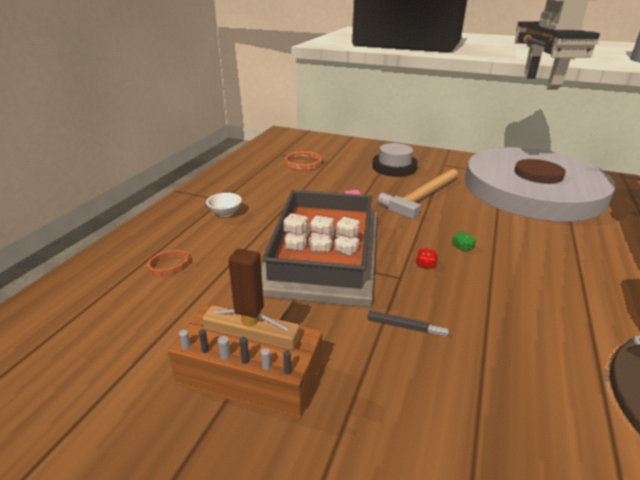

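Both views agree on the layout, given as top-view pixels:
- **Rake:** dark handle at (140,250), bar at (156,257), standing in the block with its punches on the left.
- **Tray:** centred near (340,257), with nine white lumps in the tray at about (330,255).
- **Look-alikes on the bench, to leave alone:** pink (470,251), red (360,367) and green (410,403).
- **Bystanders:** bracelets (260,115) and (563,145), bowl (380,110), punch (256,365), hammer (530,340).

Next I'll measure the poses.

Run:
```python
from h import *
D=np.load('pics/top0.npz'); W=D['W']; im=D['im']
S=np.load('pics/side0.npz')['W']
def rect(P):
    (c,s,a)=cv2.minAreaRect((P[:,:2]*1000).astype(np.float32)); return np.round(c,1),np.round(s,1),round(a,1)
def sel(W,x0,x1,y0,y1,z0,z1):
    m=(W[...,0]>x0)&(W[...,0]<x1)&(W[...,1]>y0)&(W[...,1]<y1)&(W[...,2]>z0)&(W[...,2]<z1); return W[m]
c=W[250,140];print('handle px',c, 'bar',W[280,156],'block',W[300,172],'bench',W[330,200],'bed',W[260,390],'rim',W[190,411])
b=W[257,150]; t=W[257,340]
for nm,w in(('top',W),('side',S)):
    for z0,z1 in((.15,.18),(.07,.083),(.05,.064)):
        P=sel(w,b[0]-.12,b[0]+.12,b[1]-.1,b[1]+.1,z0,z1)
        if len(P)>5: print(nm,'rake/block',z0,len(P),P.mean(0).round(4),rect(P))
    P=sel(w,t[0]-.13,t[0]+.13,t[1]-.17,t[1]+.17,.012,.024); print(nm,'slab',len(P),rect(P),P[:,2].mean())
    P=sel(w,t[0]-.13,t[0]+.13,t[1]-.17,t[1]+.17,.05,.064); print(nm,'rim',len(P),rect(P))
    P=sel(w,t[0]-.13,t[0]+.13,t[1]-.17,t[1]+.17,.065,.09); print(nm,'toplumps',len(P),rect(P),P[:,2].max())
s=arm.observe(); print(Ro.from_rotvec(s['ee_rot']).as_matrix().round(3))
x=cv2.resize(im[175:335,110:440],None,fx=2.4,fy=2.4,interpolation=cv2.INTER_CUBIC); save('crop0',x)
```

```text
handle px [0.53867575 0.13020866 0.17084225] bar [0.50347609 0.13242783 0.07728434] block [0.47499402 0.11192692 0.06062079] bench [ 0.42844189  0.08039668 -0.002393  ] bed [ 0.54396736 -0.21593932  0.02841525] rim [ 0.65772232 -0.25028483  0.01816408]
top rake/block 0.15 515 [0.5391 0.1339 0.1684] (array([539.6, 135.7]), array([30.4, 23.7]), 2.9)
top rake/block 0.07 1243 [0.5387 0.1394 0.0777] (array([539.7, 152.8]), array([131.8,  60.5]), 4.1)
top rake/block 0.05 3823 [0.5363 0.1449 0.058 ] (array([539.1, 148.2]), array([160.4,  86.2]), 4.1)
top slab 3153 (array([ 541.8, -125.6]), array([193. , 299.3]), 13.7) 0.01821579391195597
top rim 4197 (array([ 551. , -137.8]), array([155.3, 239.4]), 13.4)
top toplumps 1531 (array([ 551.3, -138.7]), array([150.2, 232.1]), 13.5) 0.08075608576867557
side rake/block 0.15 796 [0.536  0.1431 0.164 ] (array([538.7, 138.5]), array([29.3, 25.5]), 3.2)
side rake/block 0.07 2119 [0.5354 0.1523 0.0767] (array([539.2, 155.5]), array([133.5,  62.1]), 4.8)
side rake/block 0.05 4775 [0.5269 0.166  0.0573] (array([538.8, 150. ]), array([161.1,  86.2]), 4.1)
side slab 2257 (array([ 546.9, -122.6]), array([181.2, 293.8]), 14.0) 0.01760803280929445
side rim 2617 (array([ 550.6, -135.6]), array([154.6, 240.2]), 13.5)
side toplumps 811 (array([ 548.8, -121.9]), array([125.5,  37.6]), 17.3) 0.07724082495643553
[[-0.924 -0.001  0.383]
 [-0.383  0.001 -0.924]
 [ 0.    -1.    -0.001]]
```

View pics/crop0.png

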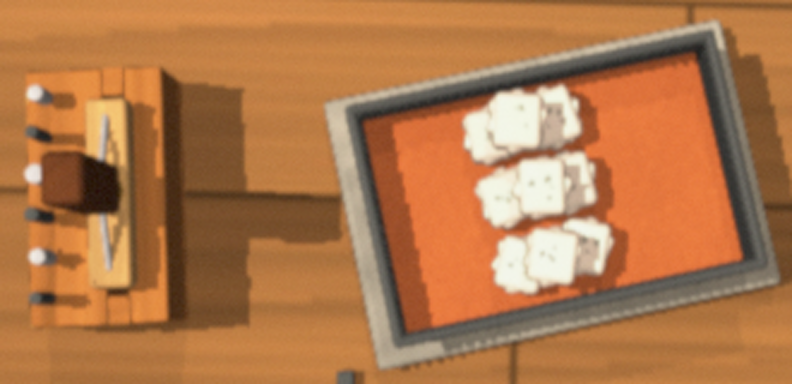

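The crop confirms the choice: the dark handle and its bar stand in the block, and nine white lumps lie in the tray. The measurements fit the given sizes:
- **Rake handle:** about (0.539, 0.137), top at 0.171 m, yaw 4.1°.
- **Tray:** centre (0.551, -0.137), yaw 13.5°.

I'll travel to above the handle first.

Call:
carry_out:
  steps: [1, 0.19, 0.45, 0, -0.1, 1, 0.38, 0.9, 0, -0.21]
  grip_force: 30

```text
clock: 0.3
position: [0.2766, -0.4869, 0.2259]
ee_rot: [-0.235, 2.105, -2.104]
force: [2.3, 0.1, -0.2]
width: 0.998
```

Call:
carry_out:
  steps: [1, 0.19, 0.45, 0, -0.1, 1, 0.38, 0.9, 0, -0.2]

```text
clock: 0.5
position: [0.3155, -0.3954, 0.2264]
ee_rot: [-0.074, 2.188, -2.187]
force: [0.8, 0.4, 0.2]
width: 0.999
```

Call:
carry_out:
  steps: [1, 0.19, 0.45, 0, 0, 1, 0.38, 0.9, 0, 0]

```text
clock: 0.7
position: [0.3534, -0.3054, 0.2266]
ee_rot: [-0.077, 2.186, -2.186]
force: [1.0, -0.3, -0.2]
width: 1.0
```

Call:
carry_out:
  steps: [1, 0.19, 0.45, 0, 0, 1, 0.38, 0.9, 0, 0]

```text
clock: 0.9
position: [0.3914, -0.2155, 0.2267]
ee_rot: [-0.077, 2.185, -2.186]
force: [0.8, -0.8, -0.5]
width: 1.0
```

Call:
carry_out:
  steps: [1, 0.19, 0.45, 0, 0, 1, 0.38, 0.9, 0, 0]

```text
clock: 1.1
position: [0.4294, -0.1255, 0.2268]
ee_rot: [-0.077, 2.185, -2.186]
force: [0.6, -1.0, 0.5]
width: 0.995
```

Call:
carry_out:
  steps: [1, 0.19, 0.45, 0, 0, 1, 0.38, 0.9, 0, 0]

```text
clock: 1.3
position: [0.4674, -0.0356, 0.2267]
ee_rot: [-0.077, 2.185, -2.186]
force: [0.9, -0.5, 0.7]
width: 1.003
```

Call:
carry_out:
  steps: [1, 0.19, 0.45, 0, 0, 1, 0.38, 0.9, 0, 0, 1, 0.38, 0.9, 0, 0]

```text
clock: 1.6
position: [0.5065, 0.0601, 0.2267]
ee_rot: [-0.086, 2.184, -2.176]
force: [-0.4, -0.1, 0.1]
width: 1.001
```

Call:
carry_out:
  steps: [1, 0.17, 0.42, 0, 0, 1, 0.34, 0.84, 0, 0, 1, 0.34, 0.84, 0, 0, 1, 0.34, 0.84, 0, 0]

```text
clock: 2.0
position: [0.5389, 0.1371, 0.2261]
ee_rot: [-0.081, 2.185, -2.185]
force: [0.6, 0.3, -0.5]
width: 0.999
```

Run:
```python
from h import *
s=arm.observe(); print(s['position'],s['clock'],s['force']); R=Ro.from_rotvec(s['ee_rot']).as_matrix(); print(R.round(3), np.degrees(np.arctan2(R[1,2],R[0,2])))
im,d,W,c=snap('wrist'); save('w1',im); 
m=(W[...,2]>.155)&(W[...,2]<.18); P=W[m]; print(len(P)); 
if len(P): print(P.mean(0),cv2.minAreaRect((P[:,:2]*1000).astype(np.float32)))
m=(W[...,2]>.072)&(W[...,2]<.082); P=W[m]; print(len(P),cv2.minAreaRect((P[:,:2]*1000).astype(np.float32)))
```

```text
[0.53885193 0.13709209 0.22610794] 2.0 [ 0.62483552  0.29354101 -0.53810508]
[[-0.997 -0.001  0.073]
 [-0.073 -0.    -0.997]
 [ 0.001 -1.     0.   ]] -85.82780421325553
2458
[0.54326744 0.13768611 0.16986322] ((541.4690551757812, 137.4834747314453), (29.330564498901367, 23.984460830688477), 3.8197925090789795)
3300 ((554.788818359375, 33.48097229003906), (129.31150817871094, 304.39703369140625), 5.533195972442627)
```

View pics/w1.png

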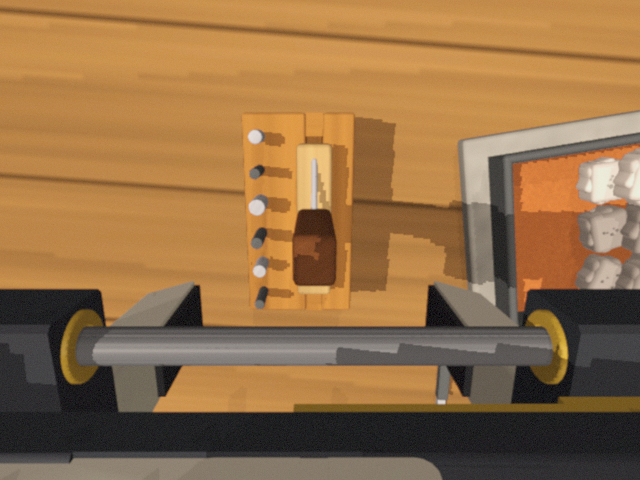

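The handle sits centred between the open fingers, with the row of punches clear to its left at column 257. Going down to grip.

Call:
carry_out:
  steps: [1, 0.01, 0, -0.4, 0, 1, 0.01, 0, -0.8, 0, 1, 0.01, 0, -1, 0]
  grip_force: 50

```text
clock: 2.35
position: [0.5384, 0.1335, 0.1239]
ee_rot: [-0.079, 2.186, -2.191]
force: [-0.0, -0.4, 1.0]
width: 1.001
```

Call:
carry_out:
  steps: [1, 0, 0, -0.13, 0, 1, 0, 0, -0.13, 0, 0, 0, 0, -0.13, 0, 0, 0, 0, -0.13, 0, 0, 0, 0, -0.13, 0, 0, 0, 0, -0.13, 0, 0, 0, 0, -0.13, 0, 0, 0, 0, -0.13, 0]

```text
clock: 3.15
position: [0.5403, 0.1366, 0.1139]
ee_rot: [-0.077, 2.185, -2.185]
force: [-0.0, -0.1, -0.0]
width: 0.53
```

Call:
carry_out:
  steps: [0, 0, 0, 0, 0, 0, 0, 0, 0, 0, 0, 0, 0, 0, 0, 0, 0, 0, 0, 0, 0, 0, 0, 0, 0, 0, 0, 0, 0, 0]

```text
clock: 3.75
position: [0.5401, 0.1366, 0.1137]
ee_rot: [-0.078, 2.185, -2.186]
force: [0.4, -0.3, -1.0]
width: 0.257
```

Call:
carry_out:
  steps: [0, 0, 0, 0.2, 0, 0, 0, 0, 0.5, 0, 0, 0, 0, 0.9, 0, 0, 0, 0, 0.9, 0]

```text
clock: 4.15
position: [0.5428, 0.1378, 0.2087]
ee_rot: [-0.069, 2.184, -2.179]
force: [-0.9, 0.5, -1.2]
width: 0.26
```

Run:
```python
from h import *
s=arm.observe(); print(s['position'],s['clock'],s['force'],s['width'])
im,d,W,c=snap('side'); cv2.imwrite('pics/s1.png',cv2.resize(im[100:420,100:420,::-1],None,fx=1.8,fy=1.8))
```

```text
[0.54280281 0.13779486 0.20866834] 4.15 [-0.89394373  0.54136886 -1.20277745] 0.25993446410697524
```

View pics/s1.png

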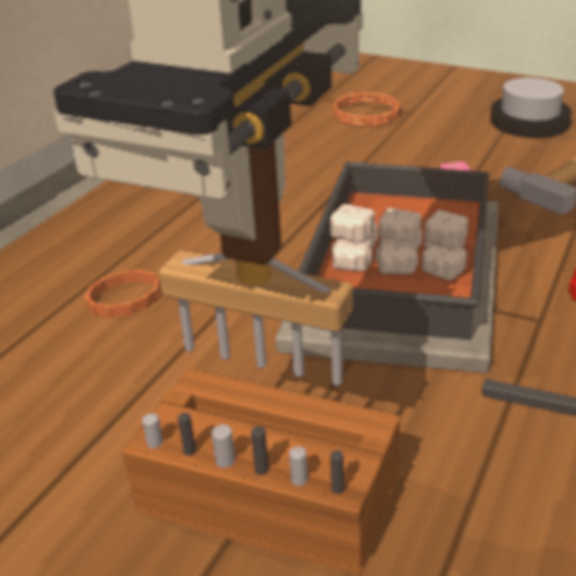

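The rake is lifted cleanly and hangs straight. Now the heap in tray coordinates.

```bash
cat >> h.py <<'E'
C=np.array([.5507,-.1367]); A=np.radians(13.5)
def tray(W):  # world->tray xy (mm) and z
    d=W[...,:2]-C; c,s=np.cos(A),np.sin(A)
    return np.stack([d[...,0]*c+d[...,1]*s,-d[...,0]*s+d[...,1]*c,W[...,2]],-1)*1000
def hmap(W,im):  # height map and colour map in tray frame, 1mm cells; rows y +112..-112, cols x -70..70
    T=tray(W).reshape(-1,3); m=(abs(T[:,0])<69)&(abs(T[:,1])<111)
    return T[m], im.reshape(-1,3)[m]
E
python3 - <<'E'
from h import *
D=np.load('pics/top0.npz')
for nm in('top','side'):
    D=np.load(f'pics/{nm}0.npz')
    T,c=hmap(D['W'],D['im']); c=c.astype(int)
    white=(c[:,2]>110)&(c.min(1)>0.55*c.max(1)); 
    red=(c[:,0]>150)&(c[:,2]<80)&(abs(T[:,0])<50)&(T[:,2]<45)
    print(nm,'bed fit',np.polyfit(T[red,1],T[red,2],1),red.sum())
    hi=white&(T[:,2]>66);lo=white&(T[:,2]>44)&(T[:,2]<60)&(abs(T[:,0])<62)&(abs(T[:,1])<70)
    for q,l in((hi,'hi'),(lo,'lo')):
        P=T[q]; print(l,len(P),'x',np.percentile(P[:,0],[1,50,99]).round(),'y',np.percentile(P[:,1],[1,50,99]).round(),'z',np.percentile(P[:,2],[2,50,99]).round(1))
E
```

```text
top bed fit [2.01185883e-02 3.04308697e+01] 5947
hi 1485 x [-58.   3.  61.] y [-7. 12. 31.] z [67.5 73.6 78.2]
lo 1768 x [-58.   0.  59.] y [-27.  -1.  47.] z [47.  52.  56.1]
side bed fit [2.13148164e-02 2.97536631e+01] 1013
hi 761 x [-58.   3.  60.] y [-1. 20. 35.] z [66.3 72.2 76.1]
lo 839 x [-60.  -2.  57.] y [20. 38. 51.] z [44.4 51.7 59.7]
```

Call:
carry_out:
  steps: [0, -0.01, -0.4, 0, 0.1, 0, -0.01, -0.8, 0, 0.2, 0, -0.01, -1, 0, 0.21]

```text
clock: 4.5
position: [0.5381, 0.0322, 0.202]
ee_rot: [-0.251, 2.096, -2.1]
force: [0.3, -0.5, -2.4]
width: 0.259
```

Call:
carry_out:
  steps: [0, -0.01, -0.4, 0, 0, 0, -0.02, -0.8, 0, 0, 0, -0.02, -1, 0, 0]

```text
clock: 4.8
position: [0.5357, -0.0679, 0.202]
ee_rot: [-0.248, 2.099, -2.102]
force: [-0.0, 0.1, -2.5]
width: 0.256
```

Call:
carry_out:
  steps: [0, 0, -0.17, 0, 0, 0, 0, -0.17, -0.2, 0, 0, 0, -0.17, -0.37, 0, 0, 0, -0.17, -0.37, 0, 0, 0, -0.17, -0.37, 0]

```text
clock: 5.3
position: [0.5365, -0.0803, 0.166]
ee_rot: [-0.251, 2.098, -2.097]
force: [0.2, -0.4, -2.1]
width: 0.259
```

```bash
cat >> h.py <<'E'
def st():
    s=arm.observe(); p=np.array(s['position']); R=Ro.from_rotvec(s['ee_rot']).as_matrix()
    print('t',round(s['clock'],2),'pos',p.round(4),'jaw',np.degrees(np.arctan2(R[1,2],R[0,2])).round(1),'tip tray',tray(p-[0,0,.1057]).round(1),'F',s['force'].round(2),'w',round(s['width'],3))
E
python3 -c "
from h import *
st()"
```

```text
t 5.3 pos [ 0.5365 -0.0803  0.166 ] jaw -76.5 tip tray [-0.6 58.2 60.3] F [ 0.25 -0.4  -2.11] w 0.259
```

Call:
carry_out:
  steps: [0, 0.03, -0.12, 0, 0, 0, 0.06, -0.24, 0, 0, 0, 0.08, -0.34, 0, 0, 0, 0.105, -0.44, 0, 0, 0, 0.13, -0.54, 0, 0, 0, 0.15, -0.63, 0, 0, 0, 0.175, -0.73, 0, 0, 0, 0.195, -0.82, 0, 0, 0, 0.22, -0.91, 0, 0, 0, 0.23, -0.97, 0, 0, 0, 0.23, -0.97, 0, 0]

```text
clock: 6.4
position: [0.5602, -0.1786, 0.1666]
ee_rot: [-0.247, 2.097, -2.098]
force: [-0.1, 0.1, -3.0]
width: 0.261
```

Run:
```python
from h import *
st()
im,d,W,c=snap('side'); im2,d2,W2,c2=snap('top')
a=cv2.resize(im[130:330,200:440],(480,400)); b=cv2.resize(im2[170:340,230:450],(440,340))
o=np.zeros((400,920,3),np.uint8); o[:,:480]=a; o[:340,480:]=b; save('a1',cv2.resize(o,(800,348)))
```

```text
t 6.4 pos [ 0.5602 -0.1786  0.1666] jaw -76.6 tip tray [ -0.5 -43.   60.9] F [-0.09  0.13 -3.02] w 0.261
```

View pics/a1.png

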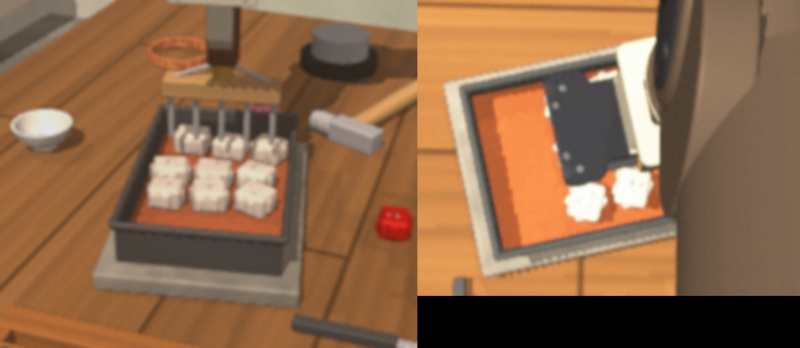

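All three top lumps have dropped onto the lining on the -y side, in a row, and the six lower ones remain in two rows. Next, positions from the side depth.

```bash
cat >> h.py <<'E'
def rows(name='side'):
    im,d,W,c=snap(name); T,col=hmap(W,im); col=col.astype(int)
    w=(col[:,2]>95)&(col.min(1)>0.6*col.max(1))&(T[:,2]>38)&(T[:,2]<72)
    P=T[w]; print(name,'y:n,maxz by 8mm bins')
    print([(int(y),int(q.sum()),round(float(np.percentile(P[q,2],95)))) for y in range(-112,112,8) for q in [(P[:,1]>=y)&(P[:,1]<y+8)] if q.sum()>3])
    return im,T,col
E
python3 - <<'E'
from h import *
im,T,c=rows()
for x in range(-70,70,14):
    q=(T[:,0]>=x)&(T[:,0]<x+14)&(T[:,2]<72)&(T[:,2]>20)&(c[:,2]>95)&(c.min(1)>.6*c.max(1))&(T[:,1]<-20)
    if q.sum()>3: print(x,q.sum(),np.percentile(T[q,1],[2,98]).round(),np.percentile(T[q,2],[2,98]).round())
E
```

```text
side y:n,maxz by 8mm bins
[(-96, 9, 51), (-88, 43, 52), (-80, 84, 52), (-72, 182, 51), (-64, 237, 50), (-56, 50, 49), (-48, 13, 71), (-40, 65, 72), (-32, 4, 51), (-24, 77, 52), (-16, 145, 52), (-8, 205, 53), (0, 304, 52), (8, 39, 51), (16, 65, 53), (24, 156, 53), (32, 195, 53), (40, 445, 53), (48, 135, 50)]
-70 82 [-78. -52.] [31. 51.]
-56 131 [-81. -37.] [31. 69.]
-42 88 [-76. -21.] [32. 69.]
-28 94 [-96. -37.] [27. 71.]
-14 133 [-82. -21.] [29. 70.]
0 74 [-80. -20.] [29. 68.]
14 112 [-89. -37.] [28. 70.]
28 103 [-89. -22.] [34. 52.]
42 85 [-88. -38.] [30. 70.]
56 5 [-100.  -59.] [27. 29.]
```

There is a clear gap at y = -43, between the lower row's edge (about -27) and the fallen row's edge (about -53). I'll lower there and feel for the lining.

Call:
carry_out:
  steps: [0, 0, 0, -0.12, 0, 0, 0, 0, -0.25, 0, 0, 0, 0, -0.25, 0, 0, 0, 0, -0.25, 0]

```text
clock: 6.95
position: [0.5597, -0.1771, 0.1409]
ee_rot: [-0.25, 2.098, -2.096]
force: [0.1, -0.4, -2.1]
width: 0.26
```

Call:
carry_out:
  steps: [0, 0, 0, -0.01, 0, 0, 0, 0, -0.02, 0, 0, 0, 0, -0.03, 0, 0, 0, 0, -0.03, 0]

```text
clock: 7.35
position: [0.5602, -0.1775, 0.1388]
ee_rot: [-0.248, 2.096, -2.097]
force: [-0.6, -0.3, -2.0]
width: 0.257
```

Call:
carry_out:
  steps: [0, 0, 0, -0.01, 0, 0, 0, 0, -0.01, 0]

```text
clock: 7.55
position: [0.5602, -0.1774, 0.1377]
ee_rot: [-0.248, 2.096, -2.096]
force: [0.2, 0.1, -1.9]
width: 0.257
```

```bash
python3 -c "
from h import *
st()"
```

```text
t 7.55 pos [ 0.5602 -0.1774  0.1377] jaw -76.5 tip tray [ -0.3 -41.8  32. ] F [ 0.25  0.15 -1.94] w 0.257
```

Call:
carry_out:
  steps: [0, 0, 0, -0.01, 0, 0, 0, 0, -0.01, 0]

```text
clock: 7.75
position: [0.5602, -0.1774, 0.1366]
ee_rot: [-0.248, 2.097, -2.096]
force: [0.1, 0.1, -2.3]
width: 0.259
```

Call:
carry_out:
  steps: [0, 0, 0, -0.01, 0, 0, 0, 0, -0.01, 0]

```text
clock: 7.95
position: [0.5601, -0.1774, 0.1356]
ee_rot: [-0.248, 2.097, -2.096]
force: [-0.5, 0.2, -1.9]
width: 0.26
```

Still no contact (tip estimate 30 mm). Going on 1 mm at a time.

Call:
carry_out:
  steps: [0, 0, 0, -0.01, 0, 0, 0, 0, -0.01, 0]

```text
clock: 8.15
position: [0.5602, -0.1774, 0.1347]
ee_rot: [-0.248, 2.096, -2.096]
force: [-0.4, -0.1, -1.9]
width: 0.256
```

Call:
carry_out:
  steps: [0, 0, 0, -0.005, 0, 0, 0, 0, -0.005, 0]

```text
clock: 8.35
position: [0.5603, -0.1774, 0.1345]
ee_rot: [-0.248, 2.096, -2.096]
force: [-0.4, -0.6, 0.6]
width: 0.261
```

Contact: +2.5 N at tip z 28.8 mm, matching the depth estimate. I'll draw lightly toward -y, following the slope.

Call:
carry_out:
  steps: [0, 0.012, -0.05, -0.001, 0, 0, 0.023, -0.1, -0.002, 0, 0, 0.035, -0.15, -0.003, 0]

```text
clock: 8.65
position: [0.564, -0.1926, 0.1341]
ee_rot: [-0.248, 2.097, -2.096]
force: [-1.2, 3.9, 2.2]
width: 0.262
```

Call:
carry_out:
  steps: [0, 0.012, -0.05, -0.001, 0, 0, 0.023, -0.1, -0.002, 0, 0, 0.023, -0.1, -0.002, 0]

```text
clock: 8.95
position: [0.5664, -0.2035, 0.1338]
ee_rot: [-0.246, 2.096, -2.097]
force: [0.6, 0.5, 2.5]
width: 0.26
```

Run:
```python
from h import *
st(); rows()
```

```text
t 8.95 pos [ 0.5664 -0.2035  0.1338] jaw -76.6 tip tray [ -0.3 -68.6  28.1] F [0.58 0.51 2.48] w 0.26
side y:n,maxz by 8mm bins
[(-104, 27, 51), (-96, 74, 51), (-88, 114, 51), (-80, 226, 51), (-72, 229, 64), (-64, 20, 61), (-32, 4, 51), (-24, 81, 52), (-16, 144, 52), (-8, 210, 52), (0, 293, 52), (8, 40, 51), (16, 64, 53), (24, 158, 53), (32, 209, 53), (40, 446, 53), (48, 122, 50)]
```

The three lumps now lie near the -y end at about y = -89, with a light net contact of about 4.5 N. Reversing along the lining, I'll push the two-row group toward +y.

Call:
carry_out:
  steps: [0, -0.023, 0.1, 0.003, 0, 0, -0.047, 0.2, 0.006, 0, 0, -0.07, 0.3, 0.008, 0]

```text
clock: 9.3
position: [0.5587, -0.1716, 0.1346]
ee_rot: [-0.249, 2.096, -2.097]
force: [1.2, -2.1, 0.0]
width: 0.256
```

Call:
carry_out:
  steps: [0, -0.016, 0.07, 0.002, 0, 0, -0.033, 0.14, 0.004, 0, 0, -0.05, 0.21, 0.005, 0]

```text
clock: 9.6
position: [0.5539, -0.1508, 0.1351]
ee_rot: [-0.248, 2.096, -2.097]
force: [-0.6, -2.3, 0.7]
width: 0.261
```

Call:
carry_out:
  steps: [0, -0.016, 0.07, 0.002, 0, 0, -0.033, 0.14, 0.004, 0, 0, -0.04, 0.18, 0.004, 0, 0, -0.04, 0.18, 0.004, 0]

```text
clock: 10.0
position: [0.5498, -0.132, 0.1354]
ee_rot: [-0.25, 2.097, -2.095]
force: [-0.2, 2.0, 1.1]
width: 0.258
```

Run:
```python
from h import *
st(); im,T,c=rows()
P=T[(T[:,2]>46)&(T[:,2]<56)&(c[:,2]>95)&(c.min(1)>.6*c.max(1))]
for a,b in((-70,-20),(-20,20),(20,70)):
    q=P[(P[:,0]>=a)&(P[:,0]<b)]; print(a,b,np.histogram(q[:,1],np.arange(-112,113,8))[0])
save('a2',cv2.resize(im[170:320,240:400],(640,600)))
```

```text
t 10.0 pos [ 0.5498 -0.132   0.1354] jaw -76.4 tip tray [ 0.2  4.7 29.7] F [-0.2   1.97  1.13] w 0.258
side y:n,maxz by 8mm bins
[(-96, 12, 50), (-88, 22, 50), (-80, 15, 50), (0, 102, 66), (8, 133, 65), (16, 155, 53), (24, 224, 53), (32, 257, 53), (40, 89, 53), (48, 129, 53), (56, 210, 54), (64, 280, 54), (72, 447, 53), (80, 25, 49)]
-70 -20 [ 0  0 11 11  9  0  0  0  0  0  0  0  0  0 17 41 56 81 47 18 48 84 83 39
  0  0  0  0]
-20 20 [ 0  0  0  0  0  0  0  0  0  0  0  0  0  0  5 29 45 58 93 17 51 60 67 96
  0  0  0  0]
20 70 [  0   0   0   0   0   0   0   0   0   0   0   0   0   0  15  26  49  54
  84  50  30  54  66 105   7   0   0   0]
```

View pics/a2.png

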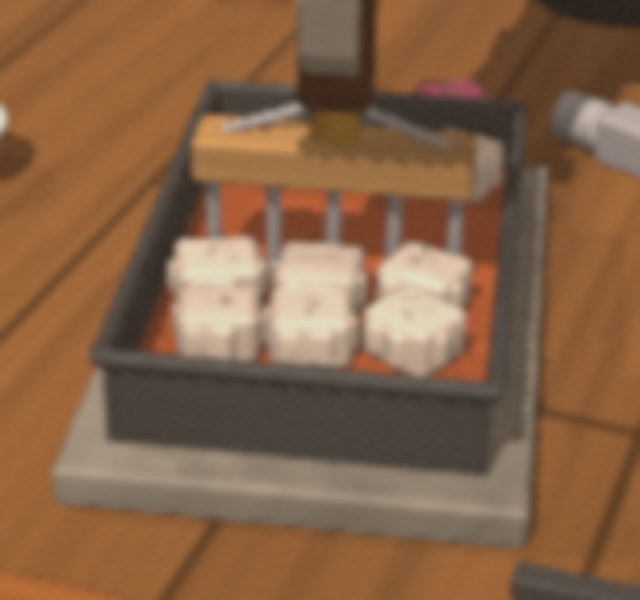

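All six lumps lie flat, the back row at about y = 25 and the front row at about 62. The other three are near -89. I'll back off, lift and return to above the slot, then check before inserting.

Call:
carry_out:
  steps: [0, 0.007, -0.03, 0, 0, 0, 0.007, -0.03, 0.2, 0, 0, 0.007, -0.03, 0.6, 0, 0, 0.007, -0.03, 0.8, 0]

```text
clock: 10.45
position: [0.5515, -0.1371, 0.2177]
ee_rot: [-0.245, 2.095, -2.097]
force: [0.6, -0.2, -2.2]
width: 0.261
```

Call:
carry_out:
  steps: [0, -0.02, 0.3, 0, -0.1, 0, -0.03, 0.7, 0, -0.2, 0, -0.04, 0.9, 0, -0.21]

```text
clock: 10.75
position: [0.5464, -0.0434, 0.2154]
ee_rot: [-0.077, 2.188, -2.184]
force: [-0.7, -0.5, -2.2]
width: 0.261
```

Call:
carry_out:
  steps: [0, -0.02, 0.4, 0, 0, 0, -0.03, 0.8, 0, 0, 0, -0.04, 0.95, 0, 0]

```text
clock: 11.05
position: [0.5422, 0.053, 0.2153]
ee_rot: [-0.083, 2.186, -2.181]
force: [-0.0, 0.2, -2.4]
width: 0.26
```

Call:
carry_out:
  steps: [0, -0.01, 0.4, 0, 0, 0, -0.02, 0.8, 0, 0, 0, -0.02, 0.87, 0, 0, 0, -0.02, 0.87, 0, 0, 0, -0.02, 0.87, 0, 0]

```text
clock: 11.55
position: [0.5409, 0.1338, 0.215]
ee_rot: [-0.077, 2.185, -2.188]
force: [0.9, -0.5, -2.7]
width: 0.258
```

Run:
```python
from h import *
st(); im,d,W,c=snap('side')
top,_,Wt,_=snap('top')
a=cv2.resize(im[210:420,140:350],(420,420)); b=cv2.resize(top[170:340,230:450],(380,294))
o=np.zeros((420,800,3),np.uint8); o[:,:420]=a;o[:294,420:]=b; save('a3',o); np.savez('pics/t3',im=top,W=Wt,si=im,sW=W)
```

```text
t 11.55 pos [0.5409 0.1338 0.215 ] jaw -86.0 tip tray [ 53.6 265.3 109.3] F [ 0.92 -0.53 -2.71] w 0.258
```

View pics/a3.png

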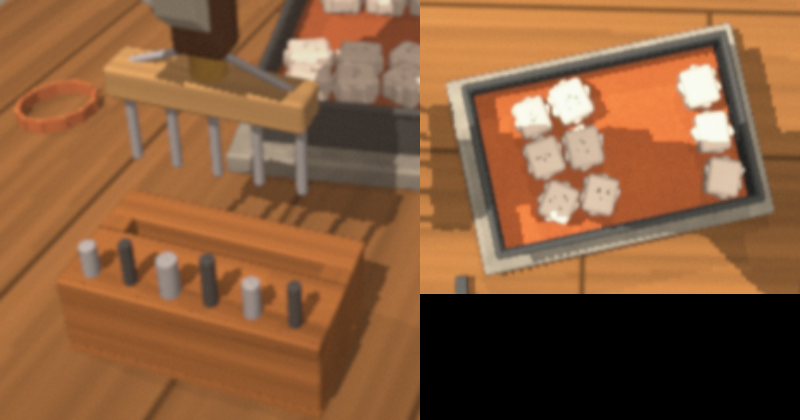

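Top view: nine lumps lie flat, three at the right end and six at the left in two rows. The rake hangs straight above the slot. I'll check the lump centres and the rake's pose in the hand.

Run:
```python
from h import *
D=np.load('pics/t3.npz'); T=tray(D['W']); z=T[...,2]
m=((abs(T[...,0])<68)&(abs(T[...,1])<110)&(z>42)&(z<70)).astype(np.uint8)
m=cv2.erode(m,np.ones((5,5),np.uint8)); n,l=cv2.connectedComponents(m)
for i in range(1,n):
    P=T[l==i]
    if len(P)>25: print(len(P),P.mean(0).round(1),P[:,2].max().round(1))
# bar pose in hand: lifted first (s at seated) vs now
W=D['sW']; bar=W[(abs(W[...,0]-.54)<.07)&(abs(W[...,1]-.137)<.03)&(W[...,2]>.15)&(W[...,2]<.19)]
print(len(bar),bar[:,2].max(),np.histogram(bar[:,2],8), cv2.minAreaRect((bar[:,:2]*1000).astype(np.float32)))
```

```text
265 [ 33.  -86.5  51.6] 55.1
280 [45.6 26.1 52.7] 57.0
228 [36.8 63.5 53.6] 57.0
248 [ -8.7 -90.8  48.4] 53.4
321 [ 2.6 24.3 52.8] 57.3
256 [ 1.4 60.8 53.5] 57.9
223 [-50.3 -89.7  50.4] 54.0
233 [-41.3  19.2  52.7] 56.6
240 [-39.9  56.8  53.5] 57.2
2900 0.18999997630285312 (array([  42,   14,  340,  414,  409, 1321,  189,  171]), array([0.150045  , 0.15503937, 0.16003375, 0.16502812, 0.17002249,
       0.17501686, 0.18001123, 0.1850056 , 0.18999998])) ((540.0578002929688, 135.1278839111328), (116.22051239013672, 27.98499870300293), 3.4409708976745605)
```

Three lumps lie in each third, all one deep (tops at about 54–57 mm). The bar needs about 3 mm more in +y. Aligning, then inserting.

Call:
carry_out:
  steps: [0, -0.008, 0.028, 0, 0, 0, -0.008, 0.028, 0, 0, 0, -0.008, 0.028, -0.2, 0, 0, -0.008, 0.028, -0.4, 0, 0, -0.008, 0.028, -0.5, 0, 0, -0.008, 0.028, -0.6, 0, 0, -0.008, 0.028, -0.6, 0]

```text
clock: 12.35
position: [0.5394, 0.138, 0.1544]
ee_rot: [-0.079, 2.186, -2.187]
force: [0.1, -0.2, -3.1]
width: 0.258
```

Call:
carry_out:
  steps: [0, 0.005, -0.013, -0.1, 0, 0, 0.005, -0.013, -0.2, 0, 0, 0.005, -0.013, -0.3, 0, 0, 0.005, -0.013, -0.37, 0, 0, 0.005, -0.013, -0.39, 0, 0, 0.005, -0.013, -0.4, 0, 0, 0.005, -0.013, -0.4, 0]

```text
clock: 13.05
position: [0.5406, 0.1372, 0.1156]
ee_rot: [-0.077, 2.185, -2.185]
force: [-0.4, -0.7, -1.0]
width: 0.263
```

Call:
carry_out:
  steps: [0, 0, 0, -0.01, 0, 0, 0, 0, -0.01, 0]

```text
clock: 13.25
position: [0.5405, 0.1371, 0.1146]
ee_rot: [-0.077, 2.185, -2.185]
force: [-0.5, -0.5, -2.0]
width: 0.263
```

Call:
carry_out:
  steps: [0, 0, 0, -0.01, 0, 0, 0, 0, -0.01, 0]

```text
clock: 13.45
position: [0.5406, 0.1372, 0.1137]
ee_rot: [-0.077, 2.185, -2.185]
force: [0.6, 0.2, -0.4]
width: 0.26
```

The bar has met the block at the original seated height (0.1137 m). Releasing.

Call:
carry_out:
  steps: [1, 0, 0, 0, 0, 1, 0, 0, 0, 0, 1, 0, 0, 0, 0, 1, 0, 0, 0, 0, 1, 0, 0, 0, 0, 1, 0, 0, 0, 0, 1, 0, 0, 0, 0, 1, 0, 0, 0, 0, 1, 0, 0, 0, 0, 1, 0, 0, 0, 0]

```text
clock: 14.45
position: [0.5404, 0.1371, 0.1134]
ee_rot: [-0.077, 2.185, -2.185]
force: [-0.4, 0.5, -0.6]
width: 0.994
```

Call:
carry_out:
  steps: [1, 0, 0, 0.3, 0, 1, 0, 0, 0.6, 0, 1, 0, 0, 1, 0, 1, 0, 0, 1, 0]

```text
clock: 14.85
position: [0.5431, 0.1384, 0.2187]
ee_rot: [-0.068, 2.184, -2.179]
force: [-0.2, 0.4, -0.2]
width: 1.0
```

Call:
carry_out:
  steps: [1, -0.3, 0, 0.1, 0, 1, -0.7, 0, 0.1, 0, 1, -1, 0, 0.1, 0, 1, -1, 0, 0.1, 0]

```text
clock: 15.25
position: [0.4367, 0.137, 0.2232]
ee_rot: [-0.081, 2.184, -2.186]
force: [-0.1, 1.1, 0.1]
width: 1.0
```

Run:
```python
from h import *
st(); im,d,W,c=snap('side'); top,_,Wt,_=snap('top')
a=cv2.resize(im[180:420,130:400],(450,400)); b=cv2.resize(top[170:340,100:450],(350,170))
o=np.zeros((400,800,3),np.uint8); o[:,:450]=a;o[:170,450:]=b; save('a4',o)
m=(abs(W[...,0]-.54)<.07)&(abs(W[...,1]-.137)<.06)
for z0,z1 in((.15,.18),(.07,.083)):
    P=W[m&(W[...,2]>z0)&(W[...,2]<z1)]; print(len(P),P.mean(0).round(4),P[:,2].max().round(4))
```

```text
t 15.25 pos [0.4367 0.137  0.2232] jaw -85.8 tip tray [-47.  292.8 117.5] F [-0.08  1.07  0.07] w 1.0
794 [0.5364 0.1432 0.1639] 0.1724
2126 [0.5357 0.1523 0.0767] 0.083
```

View pics/a4.png

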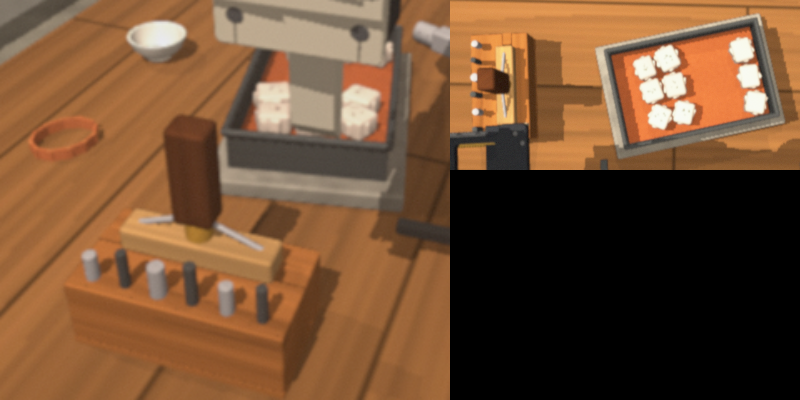

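The rake is seated as at the start: handle and bar heights match the first measurement to within 1 mm. The lumps are unchanged and the gripper is clear.

```bash
python3 -c "
from cell import arm
print(arm.sign_off())"
```

```text
the job is handed in; nothing more can be done
None
```

The pumice is raked out one deep, with three lumps in each third of the tray, and the rake is back in its slot. I handed the job in at about 15 s of the 61 s allowed.

**Raking:** I swept the top three lumps off toward the -y end. I then felt for the lining, which I met at 28.8 mm at y = -42 mm, sloping about 0.02 rad. With the tines lightly on it, I drew those three lumps to the -y end and pushed the other six toward +y. Every force I read while raking was under 8 N, against your 20 N limit, but I only had readings at the end of each move.

**Last checks:**
- **Lumps:** their centres lie at about y = -91 to -87, 19 to 26 and 57 to 64 mm, against third boundaries at ±37 mm. All tops were at one-layer height.
- **Rake:** its handle and bar are within 1 mm of where they started.
- **Other things:** I saw nothing on the bench disturbed.

**Uneven spacing:** there is an empty stretch in the middle, from about y = -70 to +5 mm. The row nearest the +y end stops about 30 mm short of the wall, while the other end row lies close to its wall.

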